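# Seat the coaster jig on the press pallet's locating pins

### The arm

A 6-joint arm with a two-finger parallel gripper is mounted at the origin on the work surface. World frame = base frame: x ahead of the robot, y to its left, z up, the work surface at z = 0. Lengths are in m, angles in degrees, forces in N, time in s.
With the tool pointing down it reaches from about 0.4 to 0.825 m from the base axis. Payload 7 kg.
Tool frame: the origin (TCP) lies midway between the tips of the shut fingers; the grasp point (between the pads) lies 19 mm behind it (ctrl.hold_point_z is the distance from the TCP to the grasp point, in m); z points along the fingers, x is the direction in which the jaws open and shut, and the axes are right-handed (so a half turn about z gives the same grasp; the last joint's range is limited). The gripper opens to 88 mm and grips with 3 to 60 N. Pads are 19 mm wide; open, the fingers measure 130 mm over their backs; the gripper's body (78 mm by 193 mm) begins 47 mm behind the grasp point.
Start: joints at [-58.092, 20.546, 0.682, 0, -70.136, -16.507], TCP at [0.179, -0.651, 0.187] pointing down, gripper open.
Joint ranges: [-176.03, 176.03], [-82.01, 121.73], [-58.28, 71.71], [-173.87, 95.51], [-174.79, -0.11], [-173.66, 173.66]. Speed limits (degrees/s): [136.94, 136.94, 172.46, 180, 180, 180].

### API

Orientations are given as [roll, pitch, yaw] about the fixed x, y, z axes, in that order (R = Rz(yaw) Ry(pitch) Rx(roll)).
In Python, from plant import ctrl gives the robot as it stands.
- The arm moves only by the tool apply_moves, never from a script. Its argument "motion" is a list of rows, each a list of 2 entries, a list of its own where there are three numbers: the shift along the world's x, y, z in cm, then the turn about the world's z in degrees. In form: [[[tx, ty, tz], roll], ...]. A call has 1 to 10 rows; each row is the pose to reach, as a shift and turn from the pose commanded when the call began; what a row does not reach only later rows make up. A row lasts 1/10 s, in which the tool goes at most 50 mm and 8.59 degrees, less where a joint would pass 70% of its speed; a pose out of reach is approached as far as the arm can. A call with a gripper value outside its range is refused whole. "hand" is the finger opening in cm, from 0 to 8.76, set as the call begins (left out, the last holds). The fingers move at their own pace and stop on an object; the grip force is fixed at half the most. Time passes only in rows, so rows that repeat a pose let the fingers close. It gives the time, the measured TCP pose, the force and the opening at its end, in the units of the state.
- ctrl.get_obs(): the state, without advancing time (a new reading comes with each control period).
- ctrl.snapshot(name): name is "scene" or "top"; returns (picture, depth): 384x512x3 uint8, blue, green, red; 384x512 float32, m along the optical axis (not along the pixel's ray), 0 where there is no reading.
- ctrl.camera_model(name): a dict with "fx", "fy", "cx", "cy" (pixels), "cam_to_world" (4x4, takes a point from camera to world coordinates). Camera axes: x right, y down, z forward; pixel columns grow to the right and rows downward; lengths in m; the calibration is good to about 2 mm. A picture is of the moment at which its call begins. camera_model takes no time and is no camera call.
- ctrl.close_job(): hands the job in, once; it reports no verdict.
The state is a dict: "clock": time; "joint_pos": joint angles; "qvel": joint speeds; "tau": joint torques, N m; "tool_pos": TCP position; "orientation": TCP orientation; "force": force on the tool from outside, world axes, zero at the start; "moment": the same for the moment, N m; "opening": finger opening in m.
Only numpy, scipy, OpenCV 4.12 (cv2) and the standard library are available. Lean on these libraries where they do the work, as an engineer would, in place of code of your own. Each camera call takes 0.05 s, during which the arm holds its last target.

### The job

The aluminium coaster jig has been laid on the press pallet just short of register, so that the end with its two small holes rides up on the two locating pins hidden beneath it. Nudge it sideways with the fingertips until both of its holes drop over the two pins and it lies flat on the pallet; do not pick it up or lift it. Leave the coasters, the ink jar and the squeegee where they are.

Things in the scene. Friction and masses are not known exactly. Their poses are not given: they have to be found in the camera images.
- pallet: Fixed plywood pallet on a press's black arm: 340 mm along its x, 420 along y, 18 thick, flat top 130 mm above the bench. Origin: centre of the top; z up; y points along the arm to the press hub. Its place and yaw vary. A flush steel strip 22 mm wide crosses it along x, centred on y = +54 mm; the two pins stand on the strip's centre line.
- pin_near (a point): Tip of the fixed round-nosed steel locating pin at pallet x = -65, y = +54 mm. Pin 10 mm in diameter, standing 7.5 mm above the pallet's top: 2.5 mm straight, then a hemispherical nose. Hidden under the jig at the start.
- pin_far (a point): Tip of the other locating pin, the same, at pallet x = +65, y = +54 mm.
- jig: Loose plate, 190 mm (x) by 180 (y) by 8, 0.5 to 0.8 kg, with two 84 mm pockets 3 deep and, near its +y (head) edge, two through holes. Origin: centre of underside, z up. Starts with its head up on the pins and tail (-y) edge on the pallet, 13 to 24 mm short of home in pallet -y, up to 14 mm off in x, 0.1 rad in yaw. Home: flat, origin and yaw equal to the pallet's, pin tips just below its top.
- hole_near (a point): Centre, at the jig's underside, of the locating hole at jig x = -65, y = +54 mm; 12.5 mm in diameter. It belongs on pin_near: its height above the pallet's top is then 0.
- hole_far (a point): Centre, at the jig's underside, of the other locating hole, the same, at jig x = +65, y = +54 mm. It belongs on pin_far.
- jig_tail (a point): Middle of the lower tail edge of the jig (jig x = 0, y = -90 mm, underside).
- coasters: Bystander: stack of four round cork coasters, 82 mm in diameter, 18 mm high, loose on the pallet's neck end beyond the jig's head edge. Origin: centre of its underside.
- ink: Bystander: ink jar, 84 mm in diameter, 100 mm high, loose on the bench. Origin: centre of its underside.
- squeegee: Bystander: squeegee with a wooden back, about 200 x 75 mm, 28 mm high, lying on the bench, long along its x. Origin: at its underside near its middle.

How it is judged (in metres and radians):
At the end, for the whole second after the job is handed in: Both holes of the jig are over their pins (centres within 2.5 mm), the jig lies flat on the pallet (underside at both holes within 1.5 mm of its top, tilt under 0.015 rad) and is at rest (horizontal distance between hole_near and pin_near below 0.0025 m and horizontal distance between hole_far and pin_far below 0.0025 m and z of each of hole_near, hole_far in the frame of pallet below 0.0015 m and angle between jig's own z axis and vertical below 0.015 rad and linear speed of jig below 0.01 m/s); the robot touches nothing.
It fails at once if the jig is lifted (tail edge more than 12 mm, or a hole more than 16 mm, above the pallet) (z of jig_tail in the frame of pallet above 0.012 m or z of any of hole_near, hole_far in the frame of pallet above 0.016 m).
It fails at once if the coasters, the ink jar or the squeegee are moved by more than 15 mm (distance of any of coasters, ink, squeegee from where it was at the start of the episode above 0.015 m).
It also fails if it takes over 72 s, if anything falls off the work surface, if the arm or the gripper's body presses on something with over 40 N, if the wrist force passes 120 N, or if a joint passes its speed limit or range.

## Working session

There is one attempt and no reset: what is moved stays moved. The work goes in short steps, Python scripts to look and compute and a tool call to move; the robot and the scene stay as the last step left them, time stands still between calls to the robot, and variables do not carry over. Pictures are saved under pics/ and viewed, and the job is handed in when it is done.

Besides the shell and the picture viewer there is one more tool, called as name([rows], argument=value, ...), one row to a line, values as JSON. apply_moves: Moves the arm, as the interface text tells. Its arguments: {"type":"object","properties":{"motion":{"type":"array"},"hand":{"type":"number"}},"required":["motion"]}

```bash
mkdir -p pics; ls; python3 - <<'E'
from plant import ctrl
import cv2,numpy as np
print(ctrl.get_obs())
for n in("scene","top"):
    p,d=ctrl.snapshot(n); cv2.imwrite(f"pics/{n}0.png",p); np.save(f"pics/{n}0.npy",d)
    m=ctrl.camera_model(n); print(n,m)
E
```

```text
pics
{'clock': 0.0, 'joint_pos': array([-5.80923077e+01,  2.05926110e+01,  6.33445952e-01, -2.05355011e-02,
       -7.01353427e+01, -1.65062572e+01]), 'qvel': array([ 0.08896244,  0.05905363,  0.05461272,  0.03915578,  0.03960163,
       -0.02357821]), 'tau': array([-5.86418191e-04, -5.82717741e+01,  2.93056029e+01,  6.99729234e+00,
        6.87827225e-03, -1.08739914e-04]), 'tool_pos': array([ 0.17908191, -0.65023253,  0.18580567]), 'orientation': array([-1.79991655e+02, -9.60981522e-02,  1.05394434e+02]), 'force': array([-0.04566556,  1.29619128,  0.0474474 ]), 'moment': array([ 0.04989432, -0.0484908 , -0.00220902]), 'opening': 0.08756321663969287}
scene {'fx': 465.6393436069017, 'fy': 465.6393436069017, 'cx': 248.38451972313445, 'cy': 186.7900312027032, 'cam_to_world': array([[-0.53806406,  0.61561862, -0.57576105,  1.34195926],
       [ 0.84289456,  0.38974961, -0.37097708,  0.37011413],
       [-0.00397776, -0.68491529, -0.72861184,  1.11607997],
       [ 0.        ,  0.        ,  0.        ,  1.        ]])}
top {'fx': 495.9803508858977, 'fy': 495.9803508858977, 'cx': 260.9036552707468, 'cy': 187.4387728646174, 'cam_to_world': array([[ 0.01558514, -0.99964468,  0.02162443,  0.48785756],
       [-0.99940366, -0.01624057, -0.03047248, -0.12346679],
       [ 0.03081285, -0.02113662, -0.99930166,  1.25922216],
       [ 0.        ,  0.        ,  0.        ,  1.        ]])}
```

View pics/scene0.png

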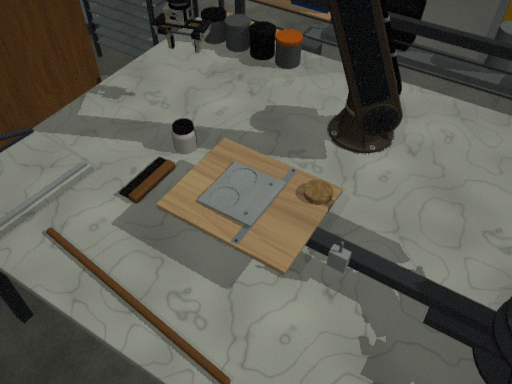

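View pics/top0.png

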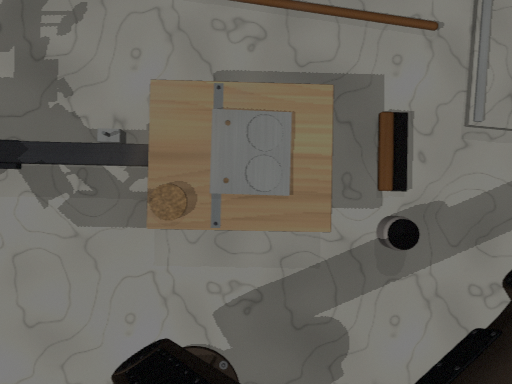

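```bash
cat > h.py <<'E'
import cv2,numpy as np
from plant import ctrl
def ray(n,uv,z):
    m=ctrl.camera_model(n);T=np.array(m["cam_to_world"])
    uv=np.atleast_2d(uv).astype(float)
    d=np.c_[(uv[:,0]-m["cx"])/m["fx"],(uv[:,1]-m["cy"])/m["fy"],np.ones(len(uv))]@T[:3,:3].T
    o=T[:3,3]; return o+d*((z-o[2])/d[:,2])[:,None]
def pts(n,d):
    m=ctrl.camera_model(n);T=np.array(m["cam_to_world"])
    v,u=np.mgrid[:d.shape[0],:d.shape[1]]
    P=np.stack([(u-m["cx"])/m["fx"]*d,(v-m["cy"])/m["fy"]*d,d],-1)
    return P@T[:3,:3].T+T[:3,3]
E
python3 - <<'E'
from h import *
p=cv2.imread("pics/top0.png");d=np.load("pics/top0.npy")
cv2.imwrite("pics/topz.png",cv2.resize(p[70:240,140:340],None,fx=4,fy=3.5,interpolation=cv2.INTER_CUBIC))
P=pts("top",d)
for r in (90,122,150,180,220):
    print(r,np.round(P[r,140:340:8,2]*1000).astype(int))
p=cv2.imread("pics/scene0.png")
cv2.imwrite("pics/scenez.png",cv2.resize(p[130:270,150:350],None,fx=4,fy=4,interpolation=cv2.INTER_CUBIC))
hsv=cv2.cvtColor(cv2.imread("pics/top0.png"),cv2.COLOR_BGR2HSV)
for uv in [(160,100),(217,95),(280,120),(227,122),(300,150),(170,200),(264,130)]: print(uv,hsv[uv[1],uv[0]])
E
```

```text
90 [ -2   1 133 132 129 131 131 127 133 132 130 130 128 132 132 132 133 129
 131 130 135 130 135 130 127]
122 [  1  -1 127 134 132 132 130 133 129 148 146 131 144 145 135 138 139 136
 140 131 129 136 128 132 130]
150 [105 125 134 129 131 132 130 129 134 147 144 139 145 143 145 137 138 139
 137 129 131 129 128 133   1]
180 [   3  131  132  134  128  132  127  132  127  143  147  142  146 1259
  139  137  138  136  140  134  130  129  134  132    1]
220 [ -3 133 129 130 127 132 132 127 130 133 129 131 133 131 131 130 128 132
 134 129 128 132 134 131   5]
(160, 100) [ 16  87 120]
(217, 95) [90  3 92]
(280, 120) [ 60   2 109]
(227, 122) [16 90 91]
(300, 150) [ 23  75 123]
(170, 200) [ 17 111  92]
(264, 130) [ 45   5 109]
```

View pics/topz.png

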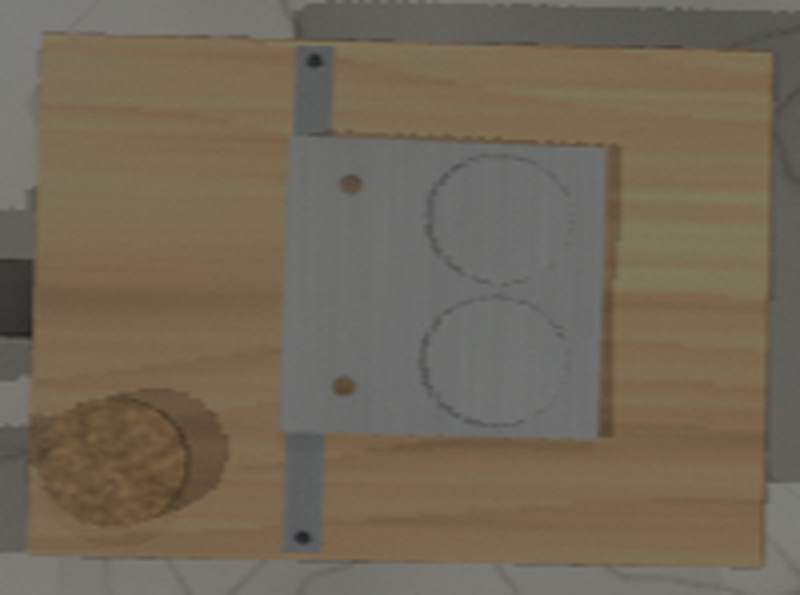

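View pics/scenez.png

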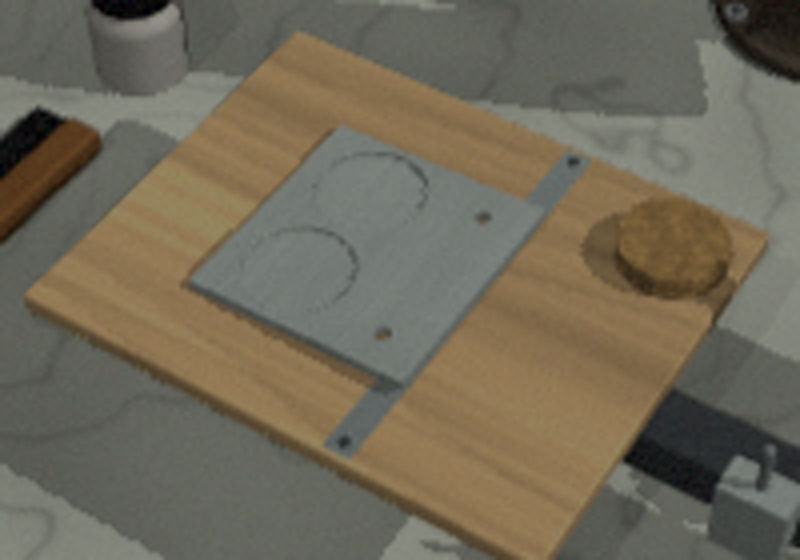

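```bash
cat >> h.py <<'E'
def line(pts):
    vx,vy,x,y=cv2.fitLine(np.float32(pts),cv2.DIST_HUBER,0,.01,.001).ravel(); return np.array([x,y]),np.array([vx,vy])
def meet(a,b):
    t=np.linalg.solve(np.c_[a[1],-b[1]],b[0]-a[0]); return a[0]+t[0]*a[1]
def quad(mask,trim=.15,soft=None):
    """corners (subpixel-ish) of a convex quad blob by fitting 4 lines to contour"""
    cs,_=cv2.findContours(mask,cv2.RETR_EXTERNAL,cv2.CHAIN_APPROX_NONE)
    c=max(cs,key=cv2.contourArea)[:,0].astype(float)
    box=cv2.boxPoints(cv2.minAreaRect(np.float32(c)))
    ls=[]
    for i in range(4):
        a,b=box[i],box[(i+1)%4];L=np.linalg.norm(b-a);t=(b-a)/L;n=np.array([-t[1],t[0]])
        s=(c-a)@t;e=abs((c-a)@n);k=(s>trim*L)&(s<(1-trim)*L)&(e<5)
        o,v=line(c[k])
        ctr=box.mean(0);nn=np.array([-v[1],v[0]]);nn*=np.sign((o-ctr)@nn)
        ls.append((o+.5*nn,v))  # contour runs on pixel centres: half pixel outward
    return np.array([meet(ls[i],ls[(i+1)%4]) for i in range(4)])
E
cat > meas.py <<'E'
from h import *
import sys
def pallet(p):
    hsv=cv2.cvtColor(p,cv2.COLOR_BGR2HSV)
    m=((hsv[...,1]>55)&(hsv[...,0]>8)&(hsv[...,0]<32)).astype(np.uint8)
    m[:,:140]=0;m[:,345:]=0;m[:70]=0;m[245:]=0
    m=cv2.morphologyEx(m,cv2.MORPH_CLOSE,np.ones((9,9)));
    cs,_=cv2.findContours(m,cv2.RETR_EXTERNAL,cv2.CHAIN_APPROX_NONE)
    f=np.zeros_like(m);cv2.drawContours(f,[max(cs,key=cv2.contourArea)],-1,1,-1)
    q=quad(f); W=ray("top",q,.13)[:,:2]
    return q,W,f
def order(W):  # by world: returns (-x-y),(+x-y),(+x+y),(-x+y)
    c=W.mean(0);D=W-c
    return np.array([W[np.argmax(D@np.array(s))] for s in((-1,-1),(1,-1),(1,1),(-1,1))])
def frame(W):
    W=order(W);c=W.mean(0)
    ex=(W[1]-W[0]+W[2]-W[3]);yaw=np.arctan2(ex[1],ex[0])
    ey=(W[3]-W[0]+W[2]-W[1]);yaw2=np.arctan2(-ey[0],ey[1])
    L=[np.linalg.norm(W[1]-W[0]),np.linalg.norm(W[2]-W[3]),np.linalg.norm(W[3]-W[0]),np.linalg.norm(W[2]-W[1])]
    return c,yaw,yaw2,np.round(np.array(L)*1000,1)
def topl(p,y,c):
    R=np.array([[np.cos(y),-np.sin(y)],[np.sin(y),np.cos(y)]]);return (np.asarray(p)-c)@R
def jig(p,f,c,yaw,zh=.0160,zt=.008,zhole=.1446):
    hsv=cv2.cvtColor(p,cv2.COLOR_BGR2HSV)
    m=((hsv[...,1]<40)&(f>0)&(hsv[...,2]>60)).astype(np.uint8)
    m=cv2.morphologyEx(m,cv2.MORPH_OPEN,np.ones((17,17)))
    q=quad(m)
    W0=ray("top",q,.14)[:,:2];cc=W0.mean(0)
    W=np.array([ray("top",a,.13+(zh if b[1]>cc[1] else zt))[0,:2] for a,b in zip(q,W0)])
    g=cv2.morphologyEx(m,cv2.MORPH_CLOSE,np.ones((3,3)))
    cs,_=cv2.findContours(m,cv2.RETR_EXTERNAL,cv2.CHAIN_APPROX_NONE)
    fill=np.zeros_like(m);cv2.drawContours(fill,[max(cs,key=cv2.contourArea)],-1,1,-1)
    fill=cv2.erode(fill,np.ones((9,9)))
    S=hsv[...,1].astype(float)*fill;S[S<25]=0
    n,l,st,ce=cv2.connectedComponentsWithStats((S>0).astype(np.uint8))
    hs=[]
    for i in range(1,n):
        if st[i,4]>=5:
            v,u=np.nonzero(l==i);w=S[v,u];uv=(np.average(u,weights=w),np.average(v,weights=w))
            hs.append((st[i,4],np.round(uv,2),np.round(topl(ray("top",uv,zhole)[0,:2],yaw,c)*1000,1)))
    return q,W,hs
E
cat > m0.py <<'E'
from meas import *
import sys
p=cv2.imread(sys.argv[1])
q,W,f=pallet(p);c,y1,y2,L=frame(W);yaw=y1 if 0 else (y1+y2)/2
print("pallet",np.round(c*1000,1),np.degrees([y1,y2]).round(2),L)
for zh,zt,zz in ((.016,.008,.1446),):
    jq,jW,hs=jig(p,f,c,yaw,zh,zt,zz)
    jc,a,b,L=frame(jW);print("jig",np.round(topl(jc,yaw,c)*1000,1),np.degrees([a-yaw,b-yaw]).round(2),L)
    print(hs)
# strip dots
g=cv2.cvtColor(p,cv2.COLOR_BGR2GRAY)
for (u,v) in ((219,87),(216,223)):
    s=70.-g[v-6:v+7,u-6:u+7];s[s<0]=0;yy,xx=np.mgrid[v-6:v+7,u-6:u+7]
    uv=((s*xx).sum()/s.sum(),(s*yy).sum()/s.sum());print("dot",np.round(uv,2),np.round(topl(ray("top",uv,.13)[0,:2],yaw,c)*1000,1))
o=cv2.resize(p[70:240,140:340],None,fx=4,fy=3.5,interpolation=cv2.INTER_CUBIC)
for Q in(q,jq):
    cv2.polylines(o,[np.int32((Q+.5-[140,70])*[4,3.5])],True,(0,0,255),1)
cv2.imwrite(sys.argv[2],o)
E
python3 m0.py pics/top0.png pics/o0.png
```

```text
pallet [ 584.4 -110.2] [-0.34 -0.25] [339.8 338.4 420.4 417.6]
jig [  7.4 -23. ] [-0.2  -0.35] [189.7 189.  178.2 178.8]
[]
dot [218.25  86.96] [155.4  54.1]
dot [215.23 223.03] [-154.8   53.9]
```

View pics/o0.png

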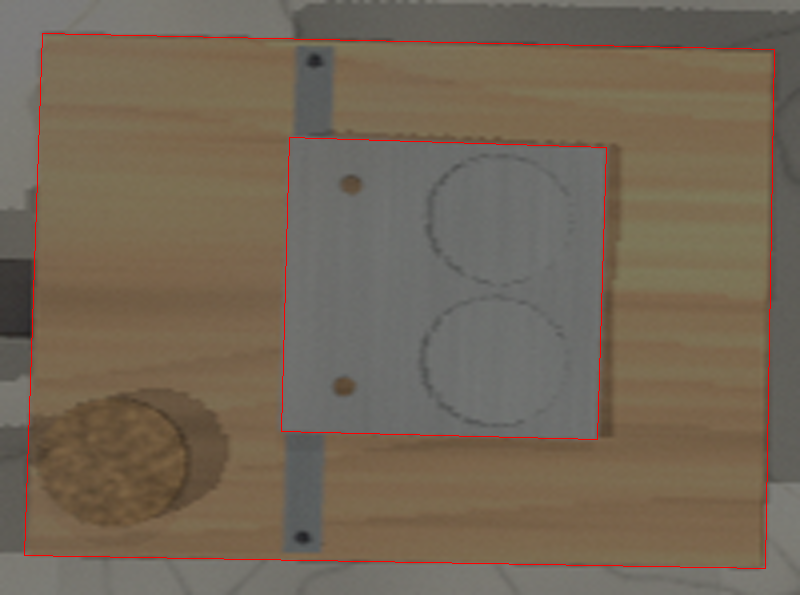

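apply_moves([
  [[5,5,2],-6],
  [[12,12,2],-12],
  [[18,17,2],-15.7],
  [[24,23,2],-15.7],
  [[30,29,2],-15.7],
  [[35,34,2],-15.7],
  [[40,39,2],-15.7],
  [[45,44,2],-15.7],
  [[50,49,2],-15.7],
  [[53,51.8,2],-15.7],
])

```text
clock: 1.1
tool_pos: [0.5368, -0.3013, 0.2061]
orientation: [-180.0, -0.0, 89.7]
force: [1.0, -2.1, 0.1]
opening: 0.0877
```

```bash
python3 - <<'E'
from meas import *
p=cv2.imread("pics/top0.png");q,W,f=pallet(p);c,a,b,_=frame(W);yaw=(a+b)/2
S=cv2.cvtColor(p,cv2.COLOR_BGR2HSV)[...,1].astype(float)
for u,v in ((227,122),(226,180)):
    s=S[v-5:v+6,u-5:u+6]-15;s[s<0]=0;yy,xx=np.mgrid[v-5:v+6,u-5:u+6]
    uv=((s*xx).sum()/s.sum(),(s*yy).sum()/s.sum());print(np.round(uv,2),np.round(topl(ray("top",uv,.1415)[0,:2],yaw,c)*1000,1),(s>15).sum())
o=ctrl.get_obs();print(o["tool_pos"],o["orientation"],o["force"])
E
```

```text
[227.42 122.48] [72.9 30.9] 25
[225.61 179.98] [-57.   32.1] 26
[ 0.53680824 -0.30127569  0.20612707] [-1.79985250e+02 -1.02011392e-02  8.97076309e+01] [ 1.01096724 -2.07172091  0.05537934]
```

apply_moves([
  [[3,3,0],0],
  [[6,6,0],0],
  [[9,9,0],0],
  [[12,12,0],0],
  [[15,15,0],0],
  [[17.3,16.8,0],0],
  [[17.3,16.8,0],0],
  [[17.3,16.8,0],0],
])

```text
clock: 1.9
tool_pos: [0.7087, -0.1344, 0.2049]
orientation: [-179.9, -0.0, 89.8]
force: [-0.5, -0.7, -0.3]
opening: 0.0876
```

```bash
python3 - <<'E'
from h import *
o=ctrl.get_obs();print(o["clock"],o["tool_pos"],o["orientation"],o["force"],o["joint_pos"])
E
```

```text
1.9 [ 0.70873977 -0.13439383  0.20493998] [-1.79884145e+02 -4.28791615e-04  8.97640440e+01] [-0.51067779 -0.74671042 -0.33664539] [ 4.67606787e+00  2.44931312e+01  9.05004937e+00 -1.07290431e-02
 -7.46723112e+01 -9.49091770e+01]
```

apply_moves([
  [[0,0,-2.5],0],
  [[0,0,-5],0],
  [[0,0,-6],0],
  [[0,0,-6.6],0],
  [[0,0,-6.8],0],
  [[0,0,-7.0],0],
  [[0,0,-7.0],0],
  [[0,0,-7.0],0],
])

```text
clock: 2.7
tool_pos: [0.7092, -0.1352, 0.1371]
orientation: [179.9, 0.0, 89.7]
force: [-0.5, 0.4, 0.3]
opening: 0.0877
```

```bash
python3 - <<'E'
from h import *
o=ctrl.get_obs();print(o["clock"],o["tool_pos"],o["orientation"],o["force"])
for n in("top","scene"):
    p,_=ctrl.snapshot(n);cv2.imwrite(f"pics/{n}1.png",cv2.resize(p[70:290,120:360],None,fx=3,fy=2.7))
E
```

```text
2.7 [ 0.70921115 -0.13515841  0.13709814] [1.79932922e+02 2.21155977e-03 8.97060945e+01] [-0.46408612  0.4477909   0.27302619]
```

View pics/scene1.png

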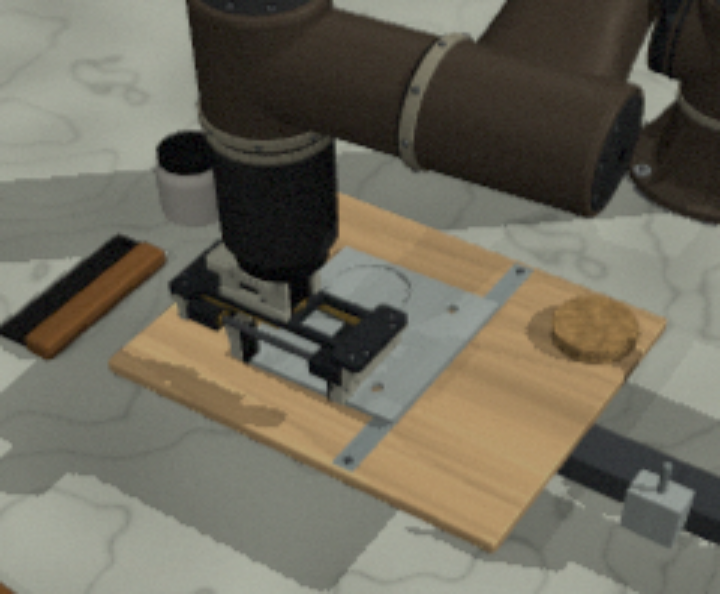

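View pics/top1.png

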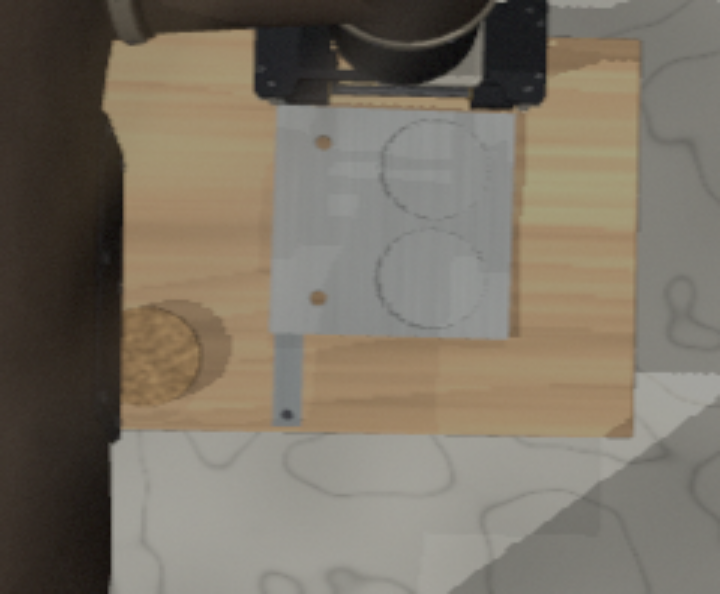

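apply_moves([
  [[0,0,-0.15],0],
  [[0,0,-0.3],0],
  [[-0.4,0,-0.3],0],
  [[-0.8,0,-0.3],0],
  [[-1.0,0,-0.3],0],
  [[-1.2,0,-0.3],0],
  [[-1.4,0,-0.3],0],
  [[-1.6,0,-0.3],0],
  [[-1.6,0,-0.3],0],
  [[-1.6,0,-0.3],0],
])

```text
clock: 3.8
tool_pos: [0.6928, -0.1351, 0.1333]
orientation: [180.0, -0.0, 89.7]
force: [-0.1, 0.7, -0.3]
opening: 0.0875
```

```bash
cat > hl.py <<'E'
from h import *
import sys
o=ctrl.get_obs();print(o["clock"],o["tool_pos"].round(4),o["orientation"].round(2),o["force"].round(2))
p0=cv2.imread("pics/top0.png")
from meas import *
q,W,f=pallet(p0);c,a,b,_=frame(W);yaw=(a+b)/2
p,d=ctrl.snapshot("top");cv2.imwrite(f"pics/{sys.argv[1]}.png",p)
s_,d2=ctrl.snapshot("scene");cv2.imwrite(f"pics/{sys.argv[1]}s.png",s_)
S=cv2.cvtColor(p,cv2.COLOR_BGR2HSV)
m=((S[...,1]>25)&(S[...,0]>5)&(S[...,0]<35)).astype(np.uint8);m[:100]=0;m[200:]=0;m[:,:200]=0;m[:,:205]=0;m[:,250:]=0
n,l,st,ce=cv2.connectedComponentsWithStats(m)
zz=float(sys.argv[2]) if len(sys.argv)>2 else .1415
for i in range(1,n):
    if 8<=st[i,4]<60:
        u,v=np.round(ce[i]).astype(int);s=S[v-5:v+6,u-5:u+6,1].astype(float)-15;s[s<0]=0;yy,xx=np.mgrid[v-5:v+6,u-5:u+6]
        uv=((s*xx).sum()/s.sum(),(s*yy).sum()/s.sum());print("hole",np.round(uv,2),np.round(topl(ray("top",uv,zz)[0,:2],yaw,c)*1000,1),st[i,4])
P=pts("top",d)
cv2.imwrite(f"pics/{sys.argv[1]}z.png",np.hstack([cv2.resize(p[70:240,140:340],(400,340),interpolation=cv2.INTER_CUBIC),cv2.resize(s_[130:270,150:350],(400,340),interpolation=cv2.INTER_CUBIC)]))
E
python3 hl.py a2
```

```text
3.8 [ 0.6928 -0.1351  0.1333] [180.   -0.   89.7] [-0.12  0.69 -0.29]
hole [227.42 122.45] [73.  30.9] 25
hole [225.61 179.97] [-57.   32.1] 26
```

View pics/a2z.png

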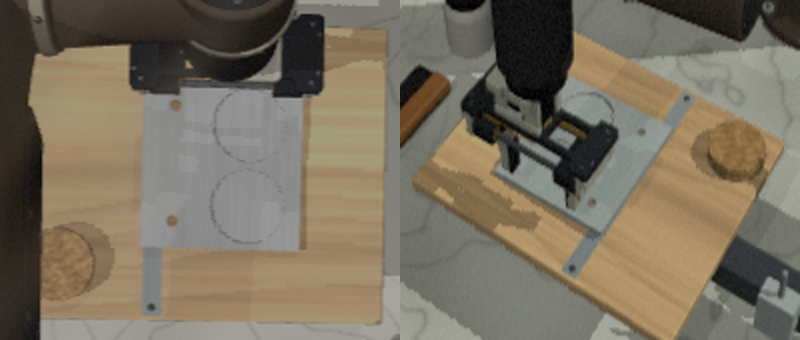

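apply_moves([
  [[-0.15,0,0],0],
  [[-0.3,0,0],0],
  [[-0.45,0,0],0],
  [[-0.6,0,0],0],
  [[-0.6,0,0],0],
  [[-0.6,0,0],0],
])

```text
clock: 4.5
tool_pos: [0.6868, -0.1351, 0.1333]
orientation: [180.0, 0.0, 89.7]
force: [-0.4, 0.6, 0.1]
opening: 0.0877
```

```bash
python3 hl.py a3
```

```text
4.5 [ 0.6868 -0.1351  0.1333] [179.99   0.    89.7 ] [-0.38  0.64  0.09]
hole [225.62 179.97] [-57.   32.1] 26
```

```bash
python3 - <<'E'
import cv2,numpy as np
a=cv2.imread("pics/a3.png");s=cv2.imread("pics/a3s.png")
cv2.imwrite("pics/a3q.png",np.hstack([cv2.resize(a[70:140,200:300],(400,400),interpolation=cv2.INTER_CUBIC),cv2.resize(s[160:240,180:260],(400,400),interpolation=cv2.INTER_CUBIC)]))
E
```

```text
(no output)
```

View pics/a3q.png

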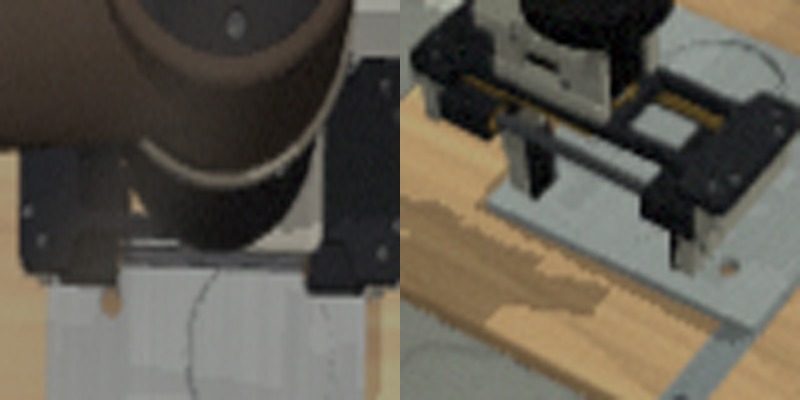

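```bash
python3 - <<'E'
from h import *
d=ctrl.snapshot("scene")[1]
P=pts("scene",d)
np.set_printoptions(precision=3,suppress=True)
for z in(.133,.14,.146,.155): print(z,ray("scene",[(237,214),(235,213),(209,199),(207,198)],z))
for v in range(200,222,2): print(v,P[v,234:242:2].round(3).tolist())
E
```

```text
0.133 [[ 0.668 -0.102  0.133]
 [ 0.668 -0.108  0.133]
 [ 0.665 -0.199  0.133]
 [ 0.665 -0.206  0.133]]
0.14 [[ 0.673 -0.098  0.14 ]
 [ 0.673 -0.105  0.14 ]
 [ 0.67  -0.195  0.14 ]
 [ 0.669 -0.202  0.14 ]]
0.146 [[ 0.677 -0.095  0.146]
 [ 0.677 -0.102  0.146]
 [ 0.674 -0.192  0.146]
 [ 0.674 -0.198  0.146]]
0.155 [[ 0.683 -0.091  0.155]
 [ 0.683 -0.098  0.155]
 [ 0.68  -0.186  0.155]
 [ 0.68  -0.193  0.155]]
200 [[0.724, -0.07, 0.263], [0.721, -0.066, 0.263], [0.727, -0.056, 0.274], [0.726, -0.051, 0.276]]
202 [[0.727, -0.068, 0.259], [0.726, -0.063, 0.262], [0.724, -0.059, 0.262], [0.728, -0.05, 0.271]]
204 [[0.727, -0.068, 0.252], [0.727, -0.063, 0.255], [0.725, -0.058, 0.256], [0.727, -0.051, 0.262]]
206 [[0.726, -0.069, 0.243], [0.727, -0.062, 0.249], [0.726, -0.058, 0.25], [0.726, -0.052, 0.254]]
208 [[0.699, -0.089, 0.196], [0.698, -0.083, 0.199], [0.698, -0.077, 0.203], [0.729, -0.05, 0.25]]
210 [[0.699, -0.089, 0.188], [0.696, -0.085, 0.188], [0.7, -0.076, 0.197], [0.691, -0.075, 0.189]]
212 [[0.696, -0.091, 0.176], [0.701, -0.082, 0.187], [0.7, -0.076, 0.189], [0.692, -0.075, 0.182]]
214 [[0.68, -0.103, 0.144], [0.676, -0.099, 0.142], [0.701, -0.076, 0.182], [0.671, -0.09, 0.144]]
216 [[0.685, -0.1, 0.142], [0.682, -0.096, 0.142], [0.677, -0.092, 0.14], [0.678, -0.085, 0.144]]
218 [[0.689, -0.098, 0.14], [1.342, 0.37, 1.116], [0.686, -0.087, 0.143], [0.685, -0.081, 0.146]]
220 [[0.688, -0.099, 0.129], [0.689, -0.091, 0.136], [0.69, -0.084, 0.141], [0.687, -0.079, 0.141]]
```

apply_moves([
  [[1,0,1],0],
  [[3,0,3],0],
  [[4,0,4],0],
  [[4,0,4],0],
  [[4,0,4],0],
  [[4,0,4],0],
  [[4,0,4],0],
  [[4,0,4],0],
  [[4,0,4],0],
], hand=0)

```text
clock: 5.55
tool_pos: [0.7266, -0.1351, 0.1732]
orientation: [-180.0, -0.0, 89.7]
force: [-0.3, -1.2, 1.0]
opening: 0.0213
```

```bash
python3 hl.py a4;  python3 - <<'E'
import cv2,numpy as np
s=cv2.imread("pics/a4s.png")
cv2.imwrite("pics/a4q.png",cv2.resize(s[140:260,160:300],(700,600),interpolation=cv2.INTER_CUBIC))
E
```

```text
5.55 [ 0.7266 -0.1351  0.1732] [-179.99   -0.     89.7 ] [-0.26 -1.16  1.01]
hole [227.44 122.45] [72.9 30.9] 25
hole [225.64 179.96] [-57.   32.1] 26
```

View pics/a4q.png

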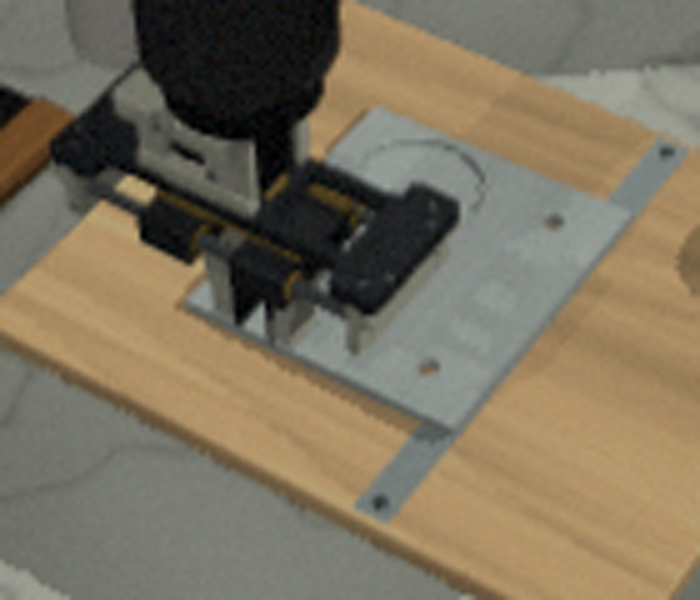

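```bash
cat >> h.py <<'E'
def proj(n,X):
    m=ctrl.camera_model(n);T=np.array(m["cam_to_world"]);X=np.atleast_2d(X);c=(X-T[:3,3])@T[:3,:3]
    return np.c_[c[:,0]/c[:,2]*m["fx"]+m["cx"],c[:,1]/c[:,2]*m["fy"]+m["cy"]]
E
python3 - <<'E'
from h import *
np.set_printoptions(precision=3,suppress=True)
t=ctrl.get_obs()["tool_pos"]
for dy in(-.01,0,.01): print(proj("scene",t+[0.0,dy,0]),proj("top",t+[0.0,dy,0]))
d=ctrl.snapshot("scene")[1];P=pts("scene",d)
for v in range(184,214,3): print(v,[(np.round(x*1000).astype(int)).tolist() for x in P[v,202:226:4]])
E
```

```text
[[210.784 211.801]] [[257.23   89.489]]
[[213.865 213.353]] [[252.685  89.388]]
[[216.964 214.915]] [[248.137  89.287]]
184 [[747, -147, 297], [752, -131, 310], [752, -118, 318], [750, -108, 321], [733, -109, 305], [726, -102, 304]]
187 [[756, -140, 298], [734, -147, 274], [751, -119, 306], [753, -106, 315], [752, -95, 321], [749, -85, 323]]
190 [[759, -139, 291], [764, -122, 305], [757, -115, 303], [751, -108, 302], [755, -93, 314], [752, -83, 317]]
193 [[738, -159, 249], [765, -122, 295], [764, -111, 301], [760, -102, 303], [756, -93, 304], [737, -95, 286]]
196 [[668, -221, 136], [768, -121, 289], [767, -109, 295], [766, -98, 300], [757, -93, 295], [739, -95, 277]]
199 [[678, -213, 137], [738, -147, 233], [729, -141, 229], [767, -98, 290], [734, -112, 251], [759, -80, 294]]
202 [[685, -208, 134], [739, -148, 222], [731, -141, 219], [733, -126, 230], [734, -112, 240], [719, -112, 225]]
205 [[691, -205, 129], [687, -193, 132], [685, -180, 139], [736, -124, 223], [734, -113, 228], [667, -152, 138]]
208 [[699, -199, 128], [691, -191, 125], [688, -179, 129], [690, -164, 141], [734, -114, 215], [679, -144, 142]]
211 [[709, -191, 130], [703, -182, 130], [697, -172, 130], [693, -162, 132], [690, -150, 137], [687, -138, 141]]
```

apply_moves([
  [[0,0,0],0],
  [[0,0,0],0],
  [[0,0,0],0],
  [[0,0,0],0],
], hand=0)

```text
clock: 6.1
tool_pos: [0.7268, -0.1351, 0.1733]
orientation: [180.0, -0.0, 89.7]
force: [0.7, -0.8, 0.1]
opening: 0.0001
```

```bash
python3 hl.py a5;  python3 - <<'E'
import cv2,numpy as np
from h import *
s=cv2.imread("pics/a5s.png")
cv2.imwrite("pics/a5q.png",cv2.resize(s[170:230,190:260],(700,600),interpolation=cv2.INTER_CUBIC))
d=ctrl.snapshot("scene")[1];P=pts("scene",d)
t=ctrl.get_obs()["tool_pos"]
k=(P[...,2]>.165)&(abs(P[...,0]-t[0])<.05)&(abs(P[...,1]-t[1])<.03)
v,u=np.nonzero(k)
Q=P[k];i=np.argsort(Q[:,2])[:25]
for j in i: print(u[j],v[j],Q[j].round(3))
E
```

```text
6.1 [ 0.7268 -0.1351  0.1733] [180.   -0.   89.7] [ 0.72 -0.8   0.05]
hole [227.45 122.45] [73.  30.9] 25
hole [225.63 179.96] [-57.   32.1] 26
211 206 [ 0.737 -0.134  0.214]
206 203 [ 0.736 -0.15   0.215]
219 203 [ 0.719 -0.122  0.215]
215 207 [ 0.737 -0.121  0.218]
211 205 [ 0.737 -0.133  0.218]
210 205 [ 0.739 -0.136  0.218]
214 207 [ 0.739 -0.123  0.218]
220 202 [ 0.717 -0.119  0.219]
207 203 [ 0.738 -0.145  0.219]
213 206 [ 0.738 -0.126  0.22 ]
212 206 [ 0.74  -0.128  0.22 ]
218 204 [ 0.726 -0.119  0.22 ]
209 204 [ 0.738 -0.139  0.22 ]
208 204 [ 0.74  -0.141  0.22 ]
205 201 [ 0.736 -0.153  0.22 ]
210 204 [ 0.738 -0.136  0.221]
211 204 [ 0.737 -0.134  0.221]
205 202 [ 0.74  -0.15   0.222]
208 203 [ 0.738 -0.142  0.222]
217 205 [ 0.732 -0.118  0.222]
217 204 [ 0.729 -0.12   0.222]
212 205 [ 0.738 -0.129  0.222]
219 202 [ 0.721 -0.12   0.222]
207 202 [ 0.737 -0.146  0.222]
214 206 [ 0.739 -0.123  0.222]
```

View pics/a5q.png

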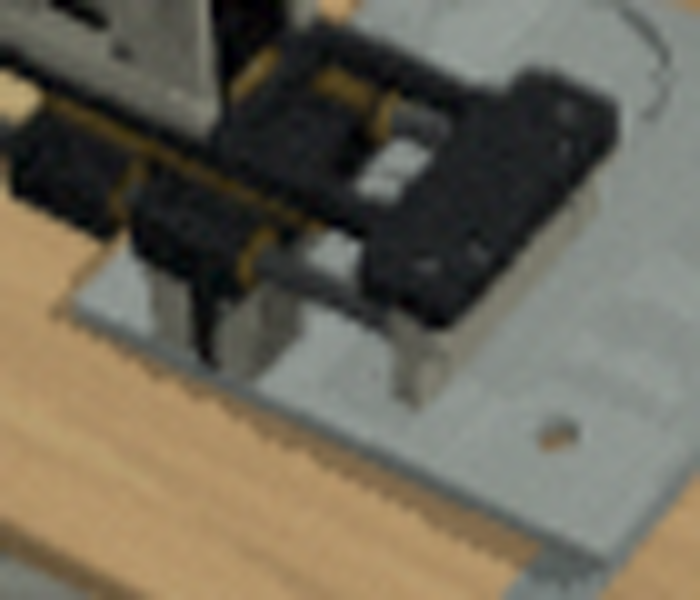

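```bash
python3 - <<'E'
from h import *
print(ctrl.hold_point_z)
d=ctrl.snapshot("scene")[1];P=pts("scene",d);t=ctrl.get_obs()["tool_pos"]
for name,lo,hi in(("right",.03,.12),("left",-.12,-.03)):
    k=(P[...,2]>.165)&(abs(P[...,0]-t[0])<.06)&(P[...,1]-t[1]>lo)&(P[...,1]-t[1]<hi)
    Q=P[k];i=np.argsort(Q[:,2])[:8];print(name,(Q[i]-t).round(3).tolist())
d=ctrl.snapshot("top")[1];P=pts("top",d)
E
```

```text
0.0188
right [[0.006, 0.033, 0.101], [0.032, 0.086, 0.103], [0.012, 0.034, 0.103], [0.004, 0.035, 0.104], [-0.001, 0.087, 0.104], [-0.036, 0.087, 0.104], [0.007, 0.034, 0.105], [0.036, 0.083, 0.106]]
left [[0.011, -0.083, 0.105], [0.008, -0.083, 0.106], [0.004, -0.082, 0.106], [0.025, -0.081, 0.107], [0.03, -0.081, 0.108], [0.038, -0.081, 0.108], [0.034, -0.08, 0.108], [0.04, -0.082, 0.11]]
```

apply_moves([
  [[0,0,-2],0],
  [[0,0,-4],0],
  [[0,0,-5.5],0],
  [[0,0,-6.5],0],
  [[0,0,-7.0],0],
  [[0,0,-7.2],0],
  [[0,0,-7.2],0],
  [[0,0,-7.2],0],
  [[0,0,-7.2],0],
  [[0,0,-7.2],0],
], hand=8.76)

```text
clock: 7.35
tool_pos: [0.7271, -0.1351, 0.1018]
orientation: [180.0, -0.0, 89.7]
force: [-1.6, 0.4, 0.3]
opening: 0.0746
```

```bash
python3 hl.py a6;  python3 - <<'E'
import cv2,numpy as np
from h import *
s=cv2.imread("pics/a6s.png")
cv2.imwrite("pics/a6q.png",cv2.resize(s[160:260,170:290],(720,600),interpolation=cv2.INTER_CUBIC))
E
```

```text
7.35 [ 0.7271 -0.1351  0.1018] [179.96  -0.    89.7 ] [-1.57  0.42  0.28]
hole [227.41 122.47] [72.9 31. ] 26
hole [225.62 179.96] [-57.   32.1] 26
```

View pics/a6q.png

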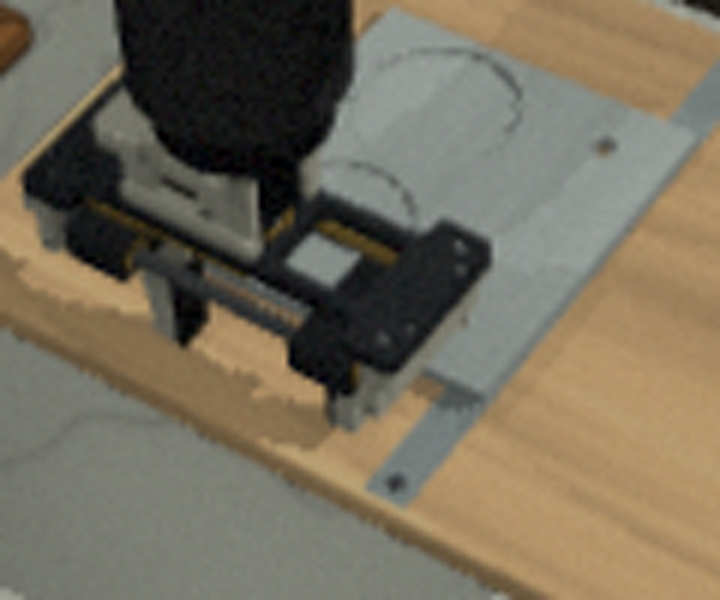

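apply_moves([
  [[0,0,-0.4],0],
  [[0,0,-0.8],0],
  [[0,0,-0.8],0],
  [[0,0,-0.8],0],
])

```text
clock: 7.85
tool_pos: [0.7266, -0.1352, 0.0928]
orientation: [-180.0, 0.0, 89.7]
force: [-0.5, -0.3, 0.1]
opening: 0.0874
```

```bash
python3 hl.py a7;  python3 - <<'E'
from h import *
d=ctrl.snapshot("scene")[1];P=pts("scene",d);t=ctrl.get_obs()["tool_pos"]
s=cv2.imread("pics/a7s.png")
cv2.imwrite("pics/a7q.png",cv2.resize(s[170:250,170:270],(750,600),interpolation=cv2.INTER_CUBIC))
E
```

```text
7.85 [ 0.7266 -0.1352  0.0928] [-179.97    0.     89.7 ] [-0.52 -0.34  0.11]
hole [227.41 122.46] [72.9 31. ] 25
hole [225.63 179.96] [-57.   32.1] 26
```

View pics/a7q.png

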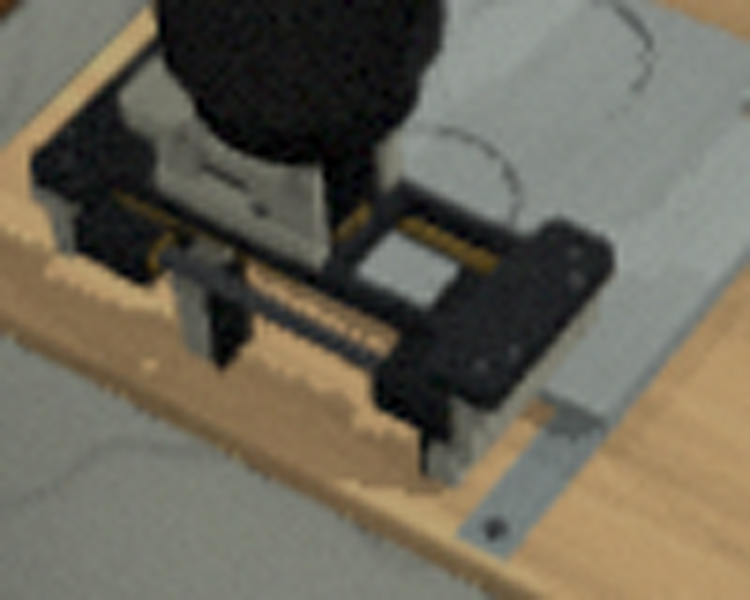

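apply_moves([
  [[0,0,-0.1],0],
  [[0,0,-0.2],0],
  [[0,0,-0.2],0],
  [[0,0,-0.2],0],
])

```text
clock: 8.4
tool_pos: [0.7268, -0.1352, 0.0912]
orientation: [-180.0, 0.0, 89.7]
force: [-0.1, 0.4, -0.2]
opening: 0.0876
```

apply_moves([
  [[0,0,-0.1],0],
  [[0,0,-0.2],0],
  [[0,0,-0.2],0],
])

```text
clock: 8.7
tool_pos: [0.727, -0.1352, 0.0906]
orientation: [179.9, 0.0, 89.7]
force: [-3.6, 1.4, 7.2]
opening: 0.0876
```

apply_moves([
  [[0,0,0.5],0],
  [[-1,0,0.5],0],
  [[-2,0,0.5],0],
  [[-2.7,0,0.5],0],
  [[-3.0,0,0.5],0],
  [[-3.2,0,0.5],0],
  [[-3.35,0,0.5],0],
  [[-3.5,0,0.5],0],
  [[-3.5,0,0.5],0],
])

```text
clock: 9.6
tool_pos: [0.692, -0.1351, 0.0944]
orientation: [180.0, -0.0, 89.7]
force: [2.7, 0.0, 0.2]
opening: 0.0875
```

```bash
python3 hl.py a8
```

```text
9.6 [ 0.692  -0.1351  0.0944] [179.98  -0.    89.7 ] [2.68 0.02 0.16]
hole [227.19 125.82] [65.3 31.3] 23
hole [224.48 183.3 ] [-64.5  34.5] 25
```

View pics/a8z.png

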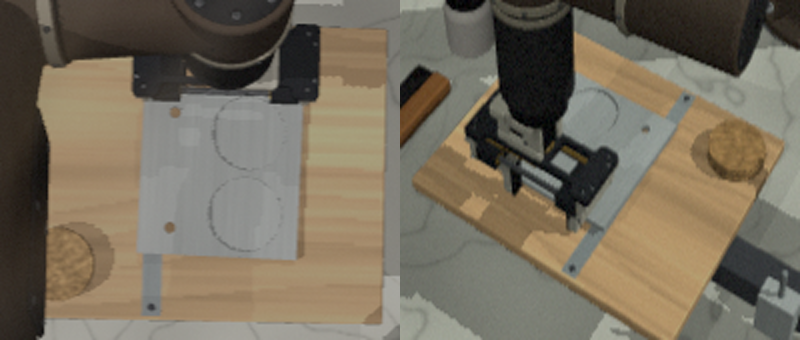

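apply_moves([
  [[1,0,0],0],
  [[1,0,3],0],
  [[1,0,6],8],
  [[0,-2,6],16],
  [[-2,-4,6],24],
  [[-4,-6,6],32],
  [[-6,-8,6],40],
  [[-8,-10,6],48],
  [[-10,-12,6],56],
  [[-10.8,-12.7,6],64],
])

```text
clock: 10.7
tool_pos: [0.5816, -0.2636, 0.154]
orientation: [-180.0, -0.1, 153.9]
force: [0.7, -0.1, 0.1]
opening: 0.0877
```

apply_moves([
  [[0,0,0],8],
  [[0,0,0],16],
  [[0,0,0],24],
  [[0,0,0],26],
  [[0,0,0],26],
  [[0,0,0],26],
])

```text
clock: 11.3
tool_pos: [0.5836, -0.2621, 0.1539]
orientation: [180.0, -0.1, 179.6]
force: [0.1, -0.1, -0.5]
opening: 0.0876
```

```bash
python3 hl.py a9
```

```text
11.3 [ 0.5836 -0.2621  0.1539] [ 1.7999e+02 -8.0000e-02  1.7961e+02] [ 0.07 -0.14 -0.52]
hole [241.92 200.53] [-102.5   -5.6] 28
```

View pics/a9z.png

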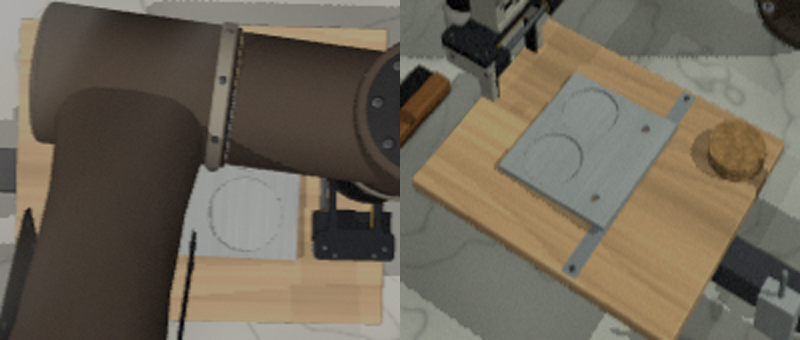

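apply_moves([
  [[0,0,-3],0],
  [[0,0,-5],0],
  [[0,0,-6],0],
  [[0,0,-6],0],
  [[0,1,-6],0],
  [[0,2,-6],0],
  [[0,2.5,-6],0],
  [[0,2.8,-6],0],
  [[0,3.0,-6],0],
  [[0,3.0,-6],0],
])

```text
clock: 12.4
tool_pos: [0.5845, -0.2324, 0.0949]
orientation: [-180.0, 0.1, 179.7]
force: [1.5, -1.7, 2.5]
opening: 0.0879
```

```bash
cat > sc.py <<'E'
from meas import *
import sys
p0=cv2.imread("pics/top0.png");q,W,f=pallet(p0);c,a,b,_=frame(W);yaw=(a+b)/2
R=np.array([[np.cos(yaw),-np.sin(yaw)],[np.sin(yaw),np.cos(yaw)]])
def holes(img,zz=.1415):
    S=cv2.cvtColor(img,cv2.COLOR_BGR2HSV)
    reg=np.zeros(img.shape[:2],np.uint8)
    # region: predicted hole positions y 20..62
    cor=np.array([[-85,18],[85,18],[85,66],[-85,66]])/1000@R.T+c
    pr=proj("scene",np.c_[cor,[.144]*4]);cv2.fillPoly(reg,[np.int32(pr)],1)
    G=cv2.cvtColor(img,cv2.COLOR_BGR2GRAY).astype(float)
    m=((((S[...,1]>35)&(S[...,0]<35))|(G<75))&(reg>0)).astype(np.uint8)
    n,l,st,ce=cv2.connectedComponentsWithStats(m)
    for i in range(1,n):
        if 5<=st[i,4]<60: print("shole",ce[i].round(2),(topl(ray("scene",ce[i],zz)[0,:2],yaw,c)*1000).round(1),st[i,4])
if __name__=="__main__":
    for a in sys.argv[1:]:
        print(a)
        holes(cv2.imread(a))
E
python3 hl.py b1 | head -1; python3 sc.py pics/scene0.png pics/a9s.png pics/b1s.png
python3 - <<'E'
import cv2,numpy as np
s=cv2.imread("pics/b1s.png");cv2.imwrite("pics/b1q.png",cv2.resize(s[130:270,150:350],(800,560),interpolation=cv2.INTER_CUBIC))
E
```

```text
12.4 [ 0.5845 -0.2324  0.0949] [-1.7996e+02  8.0000e-02  1.7972e+02] [ 1.49 -1.72  2.53]
pics/scene0.png
shole [275.79 177.14] [-88.3  30.6] 14
shole [245.  213.5] [76.4 30.5] 6
pics/a9s.png
shole [246.8 211.6] [68.1 30.9] 5
pics/b1s.png
```

View pics/b1q.png

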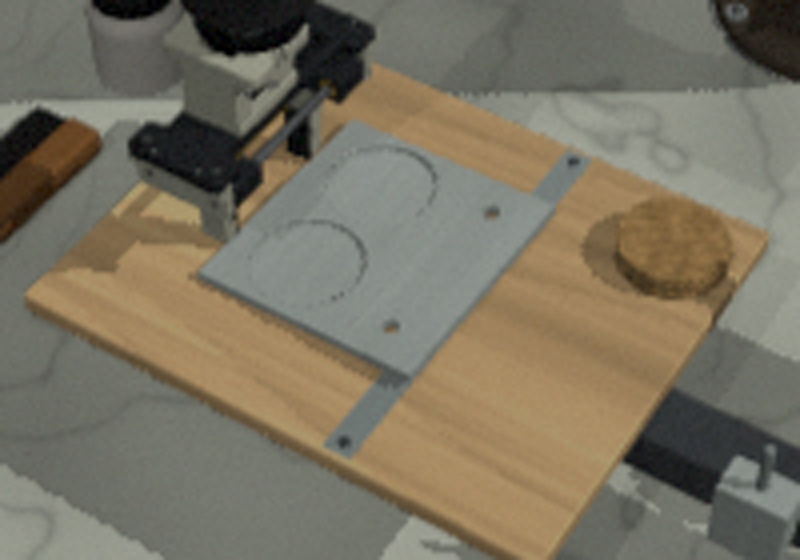

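```bash
cat > sc.py <<'E'
from meas import *
import sys
p0=cv2.imread("pics/top0.png");q,W,f=pallet(p0);c,a,b,_=frame(W);yaw=(a+b)/2
R=np.array([[np.cos(yaw),-np.sin(yaw)],[np.sin(yaw),np.cos(yaw)]])
def holes(img,guess,zz=.1415):
    B=img.astype(float);out=[]
    for g in guess:
        u,v=np.round(g).astype(int)
        for _ in range(3):
            w=B[v-5:v+6,u-5:u+6];med=np.median(w.reshape(-1,3),0);s=np.abs(w-med).sum(2)-30;s[s<0]=0
            yy,xx=np.mgrid[v-5:v+6,u-5:u+6];uv=np.array([(s*xx).sum(),(s*yy).sum()])/max(s.sum(),1)
            if s.sum()==0: break
            u,v=np.round(uv).astype(int)
        out.append(uv)
    out=np.array(out);X=topl(ray("scene",out,zz)[:,:2],yaw,c)*1000
    d=X[1]-X[0]
    print("near",out[0].round(2),X[0].round(1),"far",out[1].round(2),X[1].round(1),"len",np.linalg.norm(d).round(1),"yaw",np.degrees(np.arctan2(d[1],d[0])).round(2))
if __name__=="__main__":
    for a in sys.argv[1:]:
        print(a,end=" ");holes(cv2.imread(a),[(272.,183.5),(247,212)])
E
python3 sc.py pics/scene0.png pics/a9s.png pics/b1s.png
```

```text
pics/scene0.png near [270.44 183.92] [-56.4  31.5] far [245.49 212.93] [74.  30.5] len 130.4 yaw -0.45
pics/a9s.png near [272.43 182.67] [-63.8  33.8] far [247.13 211.01] [65.9 30.6] len 129.7 yaw -1.45
pics/b1s.png near [272.56 182.66] [-64.   34.1] far [247.47 211.15] [65.8 31.6] len 129.8 yaw -1.11
```

apply_moves([
  [[0,0.2,0],0],
  [[0,0.4,0],0],
  [[0,0.6,0],0],
  [[0,0.8,0],0],
  [[0,1.0,0],0],
  [[0,1.0,0],0],
])

```text
clock: 13.1
tool_pos: [0.5842, -0.2228, 0.0947]
orientation: [-180.0, 0.0, 179.7]
force: [-0.3, -4.5, 3.6]
opening: 0.0875
```

```bash
python3 hl.py b2 | head -1; python3 sc.py pics/b2s.png
```

```text
13.1 [ 0.5842 -0.2228  0.0947] [-1.7995e+02  5.0000e-02  1.7969e+02] [-0.26 -4.53  3.6 ]
pics/b2s.png near [275.3  182.85] [-67.6  41.2] far [250.97 211.78] [62.5 40.9] len 130.1 yaw -0.14
```

apply_moves([
  [[0,-1,0],0],
  [[0,-1.5,3],0],
  [[-2,-1.5,6],-8],
  [[-5,0,6],-16],
  [[-8,3,6],-24],
  [[-10,5,6],-32],
  [[-12,7,6],-40],
  [[-12.9,9,6],-48],
  [[-12.9,11,6],-56],
  [[-12.9,11,6],-64],
])

```text
clock: 14.2
tool_pos: [0.4538, -0.1105, 0.154]
orientation: [-180.0, -0.1, 115.5]
force: [0.0, -0.3, -0.0]
opening: 0.0876
```

apply_moves([
  [[0,0,0],-8],
  [[0,0,0],-16],
  [[0,0,0],-24],
  [[0,0,0],-26],
  [[0,0,0],-26],
  [[0,0,0],-26],
])

```text
clock: 14.8
tool_pos: [0.4543, -0.1121, 0.1538]
orientation: [-179.9, -0.0, 89.8]
force: [-1.1, 0.1, -0.7]
opening: 0.0876
```

```bash
python3 hl.py b3 ; python3 sc.py pics/b3s.png
```

```text
14.8 [ 0.4543 -0.1121  0.1538] [-1.7993e+02 -2.0000e-02  8.9770e+01] [-1.09  0.14 -0.65]
hole [223.27 127.13] [62.1 40. ] 17
hole [223.35 186.92] [-72.7  36.9] 14
pics/b3s.png near [275.34 182.85] [-67.7  41.3] far [251.   211.75] [62.4 40.9] len 130.1 yaw -0.18
```

View pics/b3z.png

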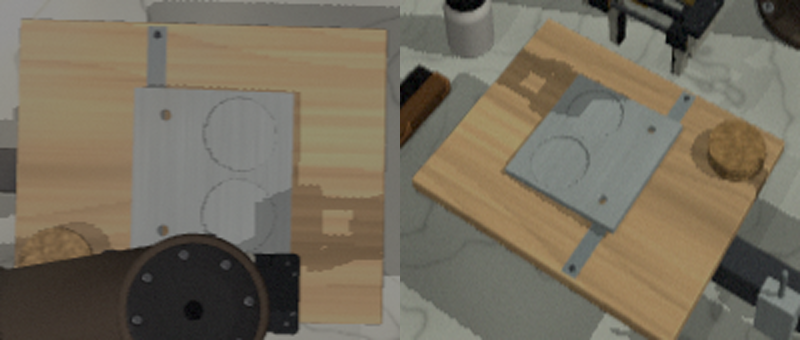

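apply_moves([
  [[0,0,-3],0],
  [[0,0,-5],0],
  [[0,0,-6],0],
  [[0,0,-6],0],
  [[1,0,-6],0],
  [[1.8,0,-6],0],
  [[2.1,0,-6],0],
  [[2.3,0,-6],0],
  [[2.5,0,-6],0],
  [[2.5,0,-6],0],
])

```text
clock: 15.9
tool_pos: [0.4785, -0.1127, 0.0943]
orientation: [-179.8, 0.0, 89.7]
force: [-7.1, -1.2, 4.2]
opening: 0.0874
```

```bash
python3 hl.py b4 ; python3 sc.py pics/b4s.png
```

```text
15.9 [ 0.4785 -0.1127  0.0943] [-1.7984e+02  3.0000e-02  8.9650e+01] [-7.11 -1.21  4.15]
hole [222.76 125.51] [65.8 41.3] 10
pics/b4s.png near [273.13 180.38] [-72.8  30.8] far [251.01 213.02] [66.2 43.4] len 139.6 yaw 5.16
```

View pics/b4z.png

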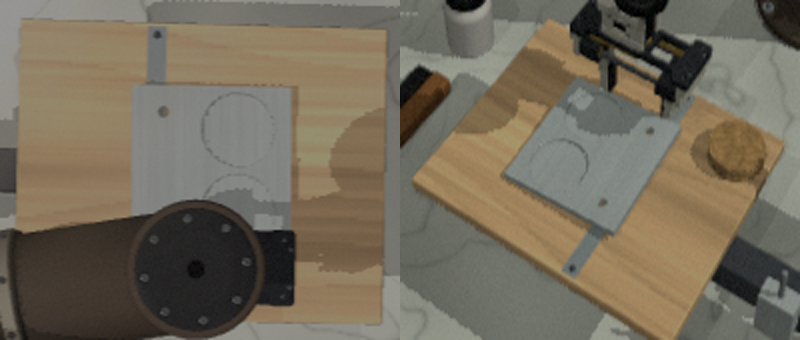

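```bash
python3 - <<'E'
from sc import *
import cv2
s=cv2.imread("pics/b4s.png");holes(s,[(275.5,184),(251,213)])
cv2.imwrite("pics/b4q.png",cv2.resize(s[165:225,230:290],(600,600),interpolation=cv2.INTER_CUBIC))
E
```

```text
near [274.61 183.54] [-64.2  40.9] far [251.01 213.02] [66.2 43.4] len 130.4 yaw 1.07
```

View pics/b4q.png

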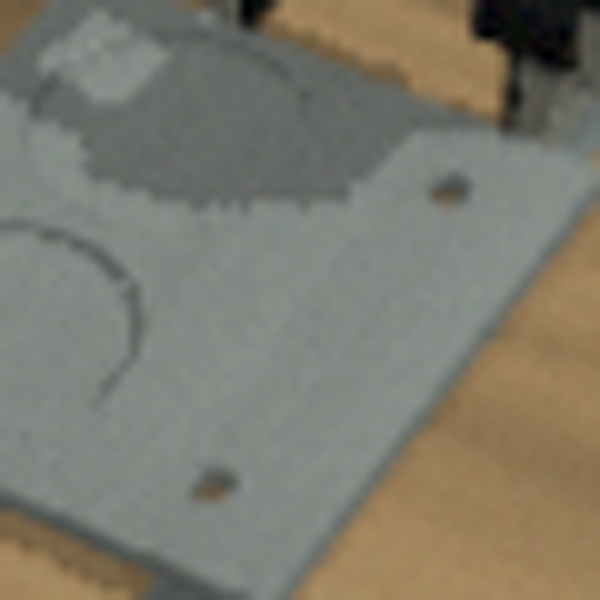

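apply_moves([
  [[-1.2,0,0],0],
  [[-1.2,0,3],0],
  [[-1,-1,6],8],
  [[1,-3,6],16],
  [[3,-6,6],24],
  [[5,-9,6],32],
  [[7,-11,6],40],
  [[9,-13,6],48],
  [[10.5,-14,6],56],
  [[10.5,-14,6],64],
])

```text
clock: 17.0
tool_pos: [0.5864, -0.2534, 0.1538]
orientation: [180.0, 0.1, 154.0]
force: [0.1, -0.4, -0.1]
opening: 0.0877
```

apply_moves([
  [[0,0,0],8],
  [[0,0,0],16],
  [[0,0,0],24],
  [[0,0,-2],26],
  [[0,0,-4],26],
  [[0,0,-5.5],26],
  [[0,0,-6],26],
  [[0,0,-6],26],
])

```text
clock: 17.8
tool_pos: [0.5847, -0.252, 0.094]
orientation: [180.0, -0.0, 179.7]
force: [-0.5, 0.1, -0.1]
opening: 0.0878
```

```bash
python3 hl.py b5|head -1 ; python3 sc.py pics/b5s.png
```

```text
17.8 [ 0.5847 -0.252   0.094 ] [ 1.8000e+02 -2.0000e-02  1.7971e+02] [-0.51  0.15 -0.06]
pics/b5s.png near [274.66 183.44] [-64.6  40.9] far [251.07 212.93] [65.8 43.3] len 130.5 yaw 1.09
```

apply_moves([
  [[0,1.5,0],0],
  [[0,2.4,0],0],
  [[0,2.7,0],0],
  [[0,2.9,0],0],
  [[0,3.1,0],0],
  [[0,3.3,0],0],
  [[0,3.5,0],0],
  [[0,3.5,0],0],
])

```text
clock: 18.7
tool_pos: [0.5846, -0.2177, 0.0945]
orientation: [-180.0, -0.0, 179.7]
force: [-1.4, -2.6, 2.5]
opening: 0.0877
```

```bash
python3 hl.py b6|head -1 ; python3 sc.py pics/b6s.png
```

```text
18.7 [ 0.5846 -0.2177  0.0945] [-1.7996e+02 -1.0000e-02  1.7970e+02] [-1.41 -2.57  2.46]
pics/b6s.png near [275.94 184.47] [-63.1  46.1] far [251.71 213.82] [67.5 46.5] len 130.6 yaw 0.21
```

View pics/b6z.png

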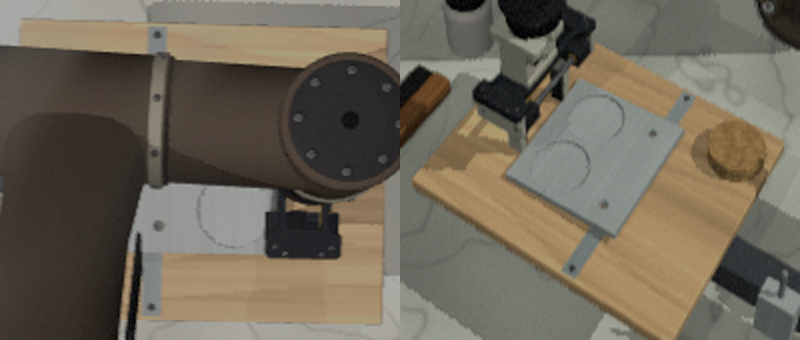

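apply_moves([
  [[0,0.15,0],0],
  [[0,0.3,0],0],
  [[0,0.45,0],0],
  [[0,0.6,0],0],
  [[0,0.6,0],0],
])

```text
clock: 19.3
tool_pos: [0.5848, -0.2111, 0.0943]
orientation: [-180.0, -0.0, 179.7]
force: [-1.3, -4.3, 2.1]
opening: 0.0879
```

```bash
python3 hl.py b7|head -1 ; python3 sc.py pics/b7s.png; python3 - <<'E'
import cv2
s=cv2.imread("pics/b7s.png")
cv2.imwrite("pics/b7q.png",cv2.resize(s[160:230,230:300],(600,600),interpolation=cv2.INTER_CUBIC))
E
```

```text
19.3 [ 0.5848 -0.2111  0.0943] [-1.7999e+02 -1.0000e-02  1.7972e+02] [-1.29 -4.3   2.12]
pics/b7s.png near [277.56 187.01] [-56.9  55.1] far [253.49 216.37] [72.5 55.4] len 129.4 yaw 0.14
```

View pics/b7q.png

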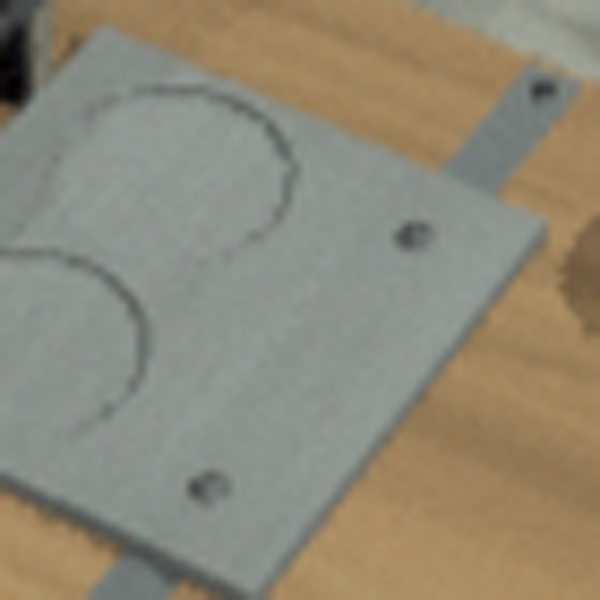

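Both holes show grey pins inside a dark ring at about (277,187) and (253,216), and their image shift fits a 7 mm drop. I'll back off and check.

apply_moves([
  [[0,-0.5,0],0],
  [[0,-2,0],0],
  [[0,-3.5,1],0],
  [[0,-6,4],0],
  [[0,-9,7],0],
  [[0,-13,8],0],
  [[0,-17,8],0],
  [[-4,-20,8],0],
  [[-8,-23,8],0],
  [[-8,-23,8],0],
])

```text
clock: 20.4
tool_pos: [0.5001, -0.4454, 0.1749]
orientation: [180.0, -0.0, 179.4]
force: [0.3, 0.3, 0.1]
opening: 0.0872
```

```bash
python3 hl.py c1 .137 ; python3 - <<'E'
from sc import *
s=cv2.imread("pics/c1s.png");holes(s,[(277.5,187),(253.5,216.4)],.137);holes(s,[(277.5,187),(253.5,216.4)],.138)
d=np.median([ctrl.snapshot("scene")[1] for _ in range(6)],0);P=pts("scene",d).reshape(-1,3)
L=np.c_[topl(P[:,:2],yaw,c),P[:,2]]
k=(abs(L[:,0])<85)&(L[:,2]>.125)&(L[:,2]<.155)
for lo,hi in((-85,-78),(-10,-2),(62,70),(70,85)):
    m=k&(L[:,1]*1000>lo)&(L[:,1]*1000<hi);print(lo,hi,np.median(L[m,2]).round(4),m.sum())
m=k&(L[:,1]>.095)&(L[:,1]<.12);print("pallet",np.median(L[m,2]).round(4))
E
```

```text
20.4 [ 0.5001 -0.4454  0.1749] [ 1.8000e+02 -3.0000e-02  1.7938e+02] [0.26 0.29 0.11]
hole [206.67 199.74] [-102.4   74. ] 27
near [277.63 186.98] [-60.9  53.2] far [253.51 216.37] [69.3 53.5] len 130.2 yaw 0.12
near [277.63 186.98] [-60.   53.6] far [253.51 216.37] [70.  53.9] len 130.1 yaw 0.12
-85 -78 0.1362 200
-10 -2 0.1335 249
62 70 0.1364 276
70 85 0.1365 526
pallet 0.1296
```

View pics/c1z.png

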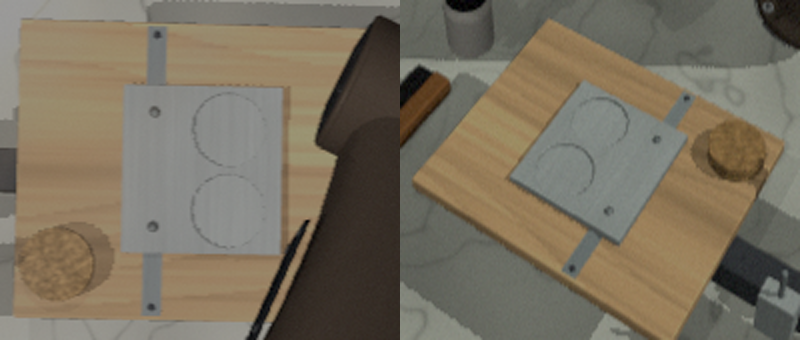

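```bash
python3 - <<'E'
from meas import *
p=cv2.imread("pics/top0.png");q,W,f=pallet(p);c,a,b,_=frame(W);yaw=(a+b)/2
p=cv2.imread("pics/c1.png")
jq,jW,_=jig(p,f,c,yaw,.008,.008);jc,a,b,L=frame(jW)
print("jig",np.round(topl(jc,yaw,c)*1000,1),np.degrees([a-yaw,b-yaw]).round(2),L)
X=np.array([[-65,54],[65,54]])/1000
R=np.array([[np.cos(yaw),-np.sin(yaw)],[np.sin(yaw),np.cos(yaw)]])
for x in X:
  for z in(.1375,): 
    u,v=proj("top",[*(x@R.T+c),z])[0];print("expected pin px",u.round(1),v.round(1))
cv2.imwrite("pics/c1q.png",cv2.resize(p[105:195,190:260],(560,600),interpolation=cv2.INTER_CUBIC))
for n,fn in(("ink",(370,440,200,260)),("squee",(365,420,100,200))):
    pass
a=cv2.imread("pics/scene0.png").astype(int);b2=cv2.imread("pics/c1s.png").astype(int)
df=np.abs(a-b2).sum(2)
for n,(u0,u1,v0,v1) in dict(coast=(295,345,175,215),ink=(165,200,112,160),sq=(115,180,150,205)).items(): print(n,(df[v0:v1,u0:u1]>60).mean().round(3))
E
```

```text
jig [ 1.7 -0.3] [1.24 1.34] [190.8 189.9 180.5 181.2]
expected pin px 215.9 183.4
expected pin px 217.2 126.0
coast 0.0
ink 0.186
sq 0.051
```

View pics/c1q.png

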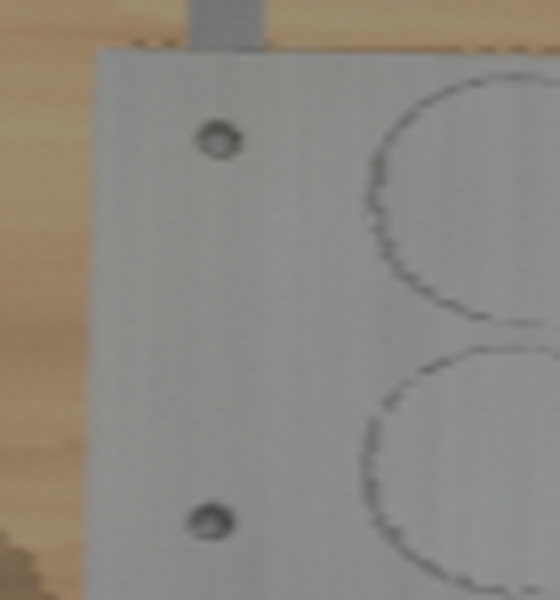

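```bash
python3 - <<'E'
import cv2,numpy as np
a=cv2.imread("pics/scene0.png");b=cv2.imread("pics/c1s.png")
cv2.imwrite("pics/cmp.png",np.hstack([cv2.resize(x[100:220,100:220],(400,400)) for x in(a,b)]))
E
```

```text
(no output)
```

View pics/cmp.png

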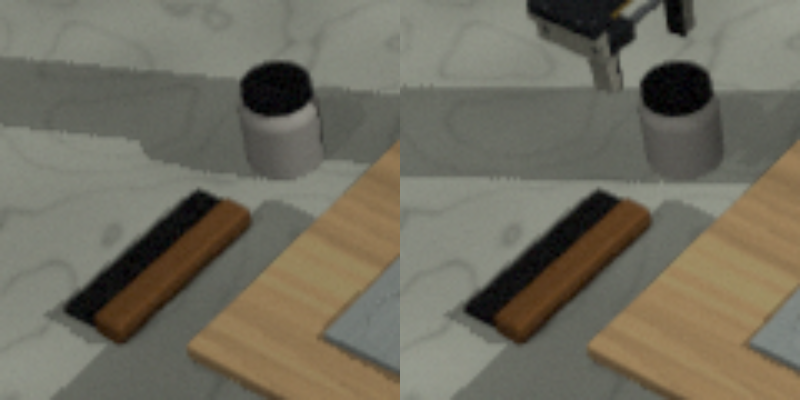

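The jar and squeegee are in the same place; only the shadows changed. Both pins sit concentric in their holes and the gripper is clear, so I'm handing in.

```bash
python3 - <<'E'
from plant import ctrl
print(ctrl.close_job())
E
```

```text
the job is handed in; nothing more can be done
None
```

I nudged the jig about 8 mm in -x from its +x side, then pushed its tail edge in +y. I corrected it 3 to 4 mm back in +x from the -x side, then pushed the tail the rest of the way until the head dropped over the pins. It was never gripped or lifted, and the robot's clock read 20.4 s as the arm backed clear.

**Checks that passed**
- **Registration:** in the top view a pin sits concentric in each hole. The hole centres are within about 0.6 px (1.3 mm) of where the pins should be.
- **Flatness:** the depth readings on the jig's top are 136.2 mm at the tail and 136.5 mm at the head, so it lies flat. Both are about 1.5 mm below the nominal 138 mm, which I put down to depth error.
- **Bystanders:** the coasters, ink jar and squeegee look unmoved in the before and after pictures. The differences around the jar and squeegee were shadow.
- **Clearance:** the gripper is well clear of everything.

**Checks that disagreed**
- **Fingertip height:** the real fingertips were about 40 mm higher than the reported TCP. My first side push therefore passed over the jig without touching it. I found the pallet by touch (7 N, reading 90.6 mm for its 130 mm top) and set the pushing height from that.
- **Final jig outline and scene holes:** the last outline fit from the top view gave 1.7 mm and 1.3° off, and the scene-camera hole centroids gave about +4.6 mm in x. The arm and the strip probably spoiled the first, and the dark ring round each pin the second. I relied on the top-view hole positions and the flatness instead.

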